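Clamp a rail in the doweling jig

TASK

Get the small wooden rail ready for drilling: push it gently along the jig's channel until its end is fully home against the metal stop block, then turn the knurled thumbscrew on the bridge clockwise until its pad seats on the rail and the screw is snug. Stop when the resistance has clearly risen, because over-tightening or ramming bruises the wood; then let go of everything, and leave the other things on the bench alone.

Things in the scene. Friction and masses are not known exactly. Their poses are not given: they have to be found in the camera images.
- jig: Doweling jig fixed to the bench; origin on the bench in its middle, x along the channel to the stop, z up. Plywood base x -105 to +95, 130 mm wide, 12 mm thick. Channel 43 mm wide between two strips 10 mm thick, tops 30 mm above the bench, from x = -40 to +70; behind x = -40 the rail lies open on its packing strip. Stop block 25 x 80 mm, 48 mm high, from x = 70 to 95
- bridge (a point): Centre of the top of the jig's aluminium bridge, 58 mm above the bench, 20 mm from the jig's origin towards the stop. The bridge is 24 mm wide (x) and 96 mm long (y), crosses the channel and carries the thumbscrew. Beneath it, on the screw's axis, hangs the screw's round black pad, 32 mm diameter
- stop (a point): Point on the face of the stop block that the rail must meet, 28 mm above the bench, on the channel's middle line; x points along the channel into the stop, z up
- rail: Loose light wooden rail 150 x 40 x 18 mm (x, y, z), about 90 g, lying in the channel on a dark packing strip, its top 36 to 38 mm above the bench, already under the bridge; origin at the centre of its underside, x along its length towards the stop. It starts 12 to 30 mm short of the stop and slides easily (under 2 N)
- rail_front (a point): Centre of the rail's end face nearest the stop
- rail_back (a point): Centre of the rail's opposite, free end face: the end to push on
- thumbscrew: Steel knurled round thumbscrew head, 32 mm diameter, 26 mm high, upright axis; origin on its axis at the head's underside, 66 mm above the bench (8 mm above the bridge), z up. It turns in place and neither rises nor sinks; clockwise seen from above drives its pad down 2.5 mm per rad. Head and screw are joined by a stiff torsion spring (1.5 Nm/rad), so the resistance can also be felt while holding the head still. The screw stays where it is left
- grip (a point): On the thumbscrew's axis at half the height of its head, 79 mm above the bench. The head turns freely (under 0.06 Nm) for 1 to 3.3 rad, different every time; then the pad meets the rail and rubs on it: each further rad adds about 30 N of clamping force and 0.25 Nm of held resistance. Snug means 15 to 50 N of clamping force; from 70 N the wood is bruised
- screwdriver: Bystander: screwdriver with a black handle lying on the bench; origin under its middle, on the bench
- tape: Bystander: roll of pale masking tape lying flat, 90 mm diameter, 24 mm high; origin at the centre of its underside
- glue: Bystander: white glue bottle standing upright, 52 mm diameter, 130 mm high; origin at the centre of its underside
There are look-alikes about, which are no part of the job. What is meant by the rail is not pink or turquoise, and is the smaller of those in its own colour.

How it is judged:
On the way, in this order (a step that is already met when the one before it is completed fails the run):
1. the rail is pushed home: its end within 2 mm of the stop, not clamped yet (x of rail_front in the frame of stop above -0.002 m and contact force between thumbscrew and rail below 2 N), for 0.2 s.
2. the pad seats on the rail: clamping force above 15 N with the rail home (x of rail_front in the frame of stop above -0.0025 m and contact force between thumbscrew and rail above 15 N), for 0.2 s.
At the end, for the whole second after the job is handed in: the rail lies flat and straight in the channel, its end within 2.5 mm of the stop, clamped by the thumbscrew's pad with 15 to 50 N, at rest (all of step 2 and contact force between thumbscrew and rail below 50 N and angle between rail's own z axis and vertical below 0.04 rad and angle between the x axis of rail and the x axis of jig, either way round below 0.06 rad and linear speed of rail below 0.01 m/s); the robot touches nothing.
It fails at once if the thumbscrew is over-tightened: more than 70 N on the rail (contact force between thumbscrew and rail above 70 N).
It fails at once if the rail is rammed against the jig before it is clamped: more than 50 N (contact force between jig and rail above 50 N and contact force between thumbscrew and rail below 2 N).
It fails at once if the screwdriver is disturbed (moved over 20 mm) (distance of screwdriver from where it was at the start of the episode above 0.02 m).
It fails at once if the tape is disturbed (moved over 20 mm) (distance of tape from where it was at the start of the episode above 0.02 m).
It fails at once if the glue is disturbed (moved over 20 mm) (distance of glue from where it was at the start of the episode above 0.02 m).
It also fails if it takes over 72 s, if anything falls off the work surface, if the arm or the gripper's body presses on something with over 40 N, if the wrist force passes 120 N, or if a joint passes its speed limit or range.

ROBOT

A 6-joint arm with a two-finger parallel gripper is mounted at the origin on the work surface. World frame = base frame: x ahead of the robot, y to its left, z up, the work surface at z = 0. Lengths are in m, angles in rad, forces in N, time in s.
With the tool pointing down it reaches from about 0.225 to 0.875 m from the base axis. Payload 3.4 kg.
Tool frame: the origin (TCP) lies on the centre line of the jaws, within the pads' length; the fingertips stand 19 mm ahead of it and the grasp point (between the pads) is the TCP; z points along the fingers, y is the direction in which the jaws open and shut (so a half turn about z gives the same grasp; the last joint's range is limited). The gripper opens to 85 mm and grips with 20 to 120 N. Pads are 22 mm wide; open, the fingers measure 114 mm over their backs; the gripper's body (76 mm by 85 mm) begins 54 mm behind the grasp point. The pads swing forward as they close: fully open they stand 13 mm farther back than shut.
Start: joints at [1.089, 0.276, 1.505, -0, 1.361, -0.121], TCP at [0.203, 0.538, 0.25] pointing down, gripper open.
Joint ranges: [-2.89, 2.89], [-0.75, 2.08], [0.22, 2.7], [-1.18, 4.32], [0.11, 2.71], [-2.7, 2.7]. Speed limits (rad/s): [2.57, 2.57, 3.14, 3.14, 3.14, 3.14].

INTERFACE

Orientations are given as a unit quaternion [w, x, y, z].
In Python, from rig import monitor, eyes, manip, models gives the robot as it stands.
- The arm moves only by the tool send_rows, never from a script. Its argument "deltas" is a list of rows, each an object with "dp": the shift along the world's x, y, z each as a share of 0.12 m, from -1 to 1, a list of three; "rotation": the turn, a rotation vector about the world's x, y, z each as a share of 0.5 rad, from -1 to 1, a list of three. In form: [{"dp": [dx, dy, dz], "rotation": [rx, ry, rz]}, ...]. A call has 1 to 12 rows; each row is the pose to reach, as a shift and turn from the pose commanded when the call began; what a row does not reach only later rows make up. A row lasts 1/12 s, in which the tool goes at most 41.7 mm and 7.16 degrees, less where a joint would pass 70% of its speed; a pose out of reach is approached as far as the arm can. A call with a number of a shift or a turn outside -1 to 1 is refused whole. A call with a gripper value outside its range is refused whole. "fingers" is the closure, from -1 (fully open) to 1 (shut), set as the call begins (left out, the last holds). The fingers move at their own pace and stop on an object; "grip_force" is the grip in N (left out, the last holds). Time passes only in rows, so rows that repeat a pose let the fingers close. It gives the time, the measured TCP pose, the force and the opening at its end, in the units of the state.
- monitor.get_state(): the state, without advancing time (a new reading comes with each control period).
- eyes.get_image(name): name is "scene" or "top" or "wrist"; returns a dict with "color" (420x560x3 uint8, red, green, blue), "depth" (420x560 float32, m along the optical axis (not along the pixel's ray), 0 where there is no reading), "mtx" (3x3 intrinsics, pixels), "k1" (the pictures are not rectified: a ray, as slopes to the right and down, at radius r is drawn at 1 + k1 r^2 times it, then the intrinsics apply), "rvec" (rotation vector, rad) and "tvec" (3), from world to camera coordinates, as OpenCV has them. Camera axes: x right, y down, z forward; pixel columns grow to the right and rows downward; lengths in m; the calibration is good to about 2 mm. A picture is of the moment at which its call begins.
- manip.sign_off(): hands the job in, once; it reports no verdict.
Trained networks look in a picture, given as the dict that the camera call returned (one of the last four; its "shot" number tells which), for a name from the list of things; names that differ only in an ending like _2 or _b are one class to them, and where a whole thing is asked for, a point or a joint stands for the part that bears it (a point fixed in the world has none). Each returns a list of dicts, best first, with "score" (0 to 1); they miss things now and then, are a little off and sometimes report something else, mostly with a low value. They report only what shows in the picture. A call takes as long as a camera call. They do not tell look-alikes from the thing itself.
- models.find_in(name, picture): "box" ([left, top, right, bottom] in pixels, round what is visible of it).
The state is a dict: "clock": time; "qpos": joint angles; "qd": joint speeds; "effort": joint torques, N m; "position": TCP position; "ee_rot": TCP orientation; "contact_force": force on the tool from outside, world axes, zero at the start; "moment": the same for the moment, N m; "width": finger opening in m.
Only numpy, scipy, OpenCV 4.12 (cv2) and the standard library are available. Lean on these libraries where they do the work, as an engineer would, in place of code of your own. Each camera call takes 0.05 s, during which the arm holds its last target.

## Working session

There is one attempt and no reset: what is moved stays moved. The work goes in short steps, Python scripts to look and compute and a tool call to move; the robot and the scene stay as the last step left them, time stands still between calls to the robot, and variables do not carry over. Pictures are saved under pics/ and viewed, and the job is handed in when it is done.

Besides the shell and the picture viewer there is one more tool, called after "Request:" by a JSON object that holds its "fn" and its "kwargs", one argument or row to a line. send_rows: Moves the arm, as the interface text tells. Its arguments: {"type":"object","properties":{"deltas":{"type":"array","items":{"type":"object","properties":{"dp":{"type":"array","items":{"type":"number"}},"rotation":{"type":"array","items":{"type":"number"}}}}},"fingers":{"type":"number"},"grip_force":{"type":"number"}},"required":["deltas"]}

```bash
mkdir -p pics; ls
python3 - <<'E'
from rig import monitor, eyes, manip, models
import cv2,numpy as np,pickle
print(monitor.get_state())
for n in ["scene","top"]:
    im=eyes.get_image(n); pickle.dump(im,open(f'pics/{n}0.pkl','wb'))
    cv2.imwrite(f'pics/{n}0.png',cv2.cvtColor(im['color'],cv2.COLOR_RGB2BGR))
    print(n,im['mtx'],im['k1'],im['rvec'],im['tvec'])
    for k in ['jig','bridge','rail','thumbscrew','screwdriver','tape','glue']:
        print(k,[(np.round(d['box']).tolist(),round(d['score'],2)) for d in models.find_in(k,im)])
E
```

```text
pics
{'clock': 0.0, 'qpos': array([ 1.08897786e+00,  2.76595793e-01,  1.50613048e+00, -9.02464916e-06,
        1.36065914e+00, -1.21009838e-01]), 'qd': array([-0.00052669,  0.000172  , -0.00076687, -0.00048133, -0.00011085,
        0.00015923]), 'effort': array([-7.97299890e-05, -4.16768610e+01, -2.45805395e+01, -6.65478910e-04,
        1.07894756e-02, -2.39143297e-06]), 'position': array([0.20278235, 0.53754407, 0.24944026]), 'ee_rot': array([-2.61894904e-04,  1.79426337e-01,  9.83771003e-01, -8.57275932e-04]), 'contact_force': array([-0.00881276,  0.19473838, -0.14945158]), 'moment': array([ 0.03412583,  0.01274499, -0.00841675]), 'width': 0.08554929688459627}
scene [[506.82540735   0.         277.21474267]
 [  0.         506.82540735 214.39719492]
 [  0.           0.           1.        ]] -0.005630190267240063 [ 2.34675796  1.05514732 -0.34595698] [-0.32639547 -0.28394766  1.4980326 ]
jig [([245.0, 209.0, 336.0, 293.0], 0.66)]
bridge [([245.0, 211.0, 341.0, 294.0], 0.83)]
rail [([144.0, 209.0, 229.0, 260.0], 0.94), ([192.0, 290.0, 284.0, 343.0], 0.67), ([300.0, 164.0, 348.0, 209.
[... 311 characters left out ...]
.73718118]
 [  0.         487.57648152 206.55739732]
 [  0.           0.           1.        ]] -0.0780542277477751 [ 2.12123944 -2.15781378  0.16870919] [-0.02917647  0.54031411  1.26162434]
jig [([255.0, 157.0, 302.0, 233.0], 0.58)]
bridge [([257.0, 154.0, 305.0, 232.0], 0.65)]
rail [([330.0, 140.0, 377.0, 208.0], 0.8), ([320.0, 231.0, 367.0, 306.0], 0.69), ([199.0, 201.0, 221.0, 254.0], 0.6), ([267.0, 191.0, 285.0, 235.0], 0.59), ([255.0, 157.0, 305.0, 237.0], 0.53)]
thumbscrew [([252.0, 154.0, 308.0, 231.0], 0.34)]
screwdriver [([143.0, 259.0, 159.0, 296.0], 0.75), ([140.0, 166.0, 166.0, 189.0], 0.7)]
tape [([393.0, 214.0, 425.0, 245.0], 0.56)]
glue [([136.0, 167.0, 165.0, 190.0], 0.93)]
```

View pics/scene0.png

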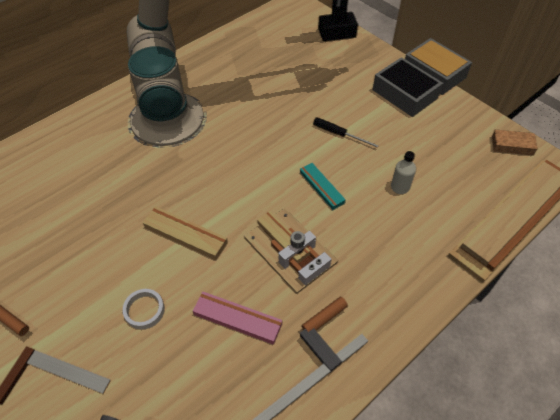

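View pics/top0.png

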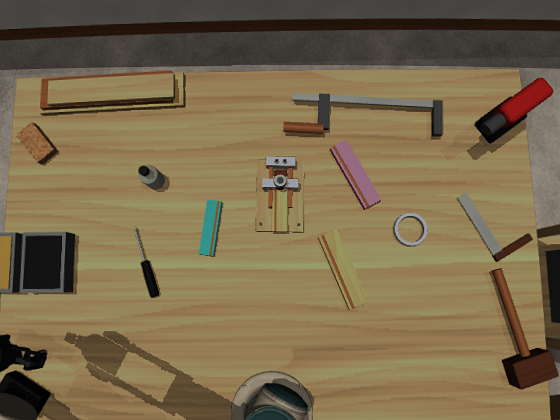

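The top view shows the jig at about (280,195). The stop block is on the far side at (280,162), the thumbscrew at (281,181), and the rail's free end near (282,230). The pink, turquoise and large pale pieces are look-alikes. Next I measure these from depth.

```bash
cat > h.py <<'E'
import numpy as np,cv2,pickle
def cloud(im):
    h,w=im['depth'].shape
    u,v=np.meshgrid(np.arange(w),np.arange(h))
    K=im['mtx'];xd=(u-K[0,2])/K[0,0];yd=(v-K[1,2])/K[1,1]
    x,y=xd.copy(),yd.copy()
    for _ in range(10):
        s=1+im['k1']*(x*x+y*y);x=xd/s;y=yd/s
    d=im['depth'];P=np.stack([x*d,y*d,d],-1)
    R=cv2.Rodrigues(np.array(im['rvec'],float))[0]
    W=(P-np.array(im['tvec']).ravel())@R
    W[d==0]=np.nan
    return W
def proj(im,X):
    R=cv2.Rodrigues(np.array(im['rvec'],float))[0];c=np.atleast_2d(X)@R.T+np.array(im['tvec']).ravel()
    xy=c[:,:2]/c[:,2:];r2=(xy**2).sum(1,keepdims=True);xy=xy*(1+im['k1']*r2)
    K=im['mtx'];return np.c_[xy[:,0]*K[0,0]+K[0,2],xy[:,1]*K[1,1]+K[1,2]]
E
python3 - <<'E'
from h import *
for n in ['top','scene']:
    im=pickle.load(open(f'pics/{n}0.pkl','rb'));W=cloud(im)
    if n=='top': m=np.zeros(W.shape[:2],bool);m[150:240,250:310]=1
    else: m=np.zeros(W.shape[:2],bool);m[205:295,240:342]=1
    for lo,hi,t in [(.008,.016,'base'),(.026,.0325,'strips'),(.034,.041,'rail'),(.044,.052,'stop'),(.054,.062,'bridge'),(.085,.1,'screw')]:
        q=W[m&(W[...,2]>lo)&(W[...,2]<hi)]
        if len(q)<4: print(t,len(q));continue
        r=cv2.minAreaRect((q[:,:2]*1000).astype(np.float32))
        print(n,t,len(q),'med',np.round(np.median(q,0)*1000,1),'rect',np.round(r[0],1),np.round(r[1],1),round(r[2],1))
    q=W[m];print('zpct',np.round(np.nanpercentile(q[:,2],[1,25,50,75,99])*1000))
    c=im['color']
im=pickle.load(open('pics/top0.pkl','rb'))
cv2.imwrite('pics/z.png',cv2.resize(cv2.cvtColor(im['color'][148:242,235:325],cv2.COLOR_RGB2BGR),None,fx=6,fy=6,interpolation=cv2.INTER_CUBIC))
E
```

```text
top base 1563 med [556.9 -49.1  12.3] rect [566.6 -25.1] [139.1 220.5] 88.7
top strips 207 med [582.8 -38.3  29.6] rect [564.1 -27.5] [ 87.  178.3] 86.6
top rail 577 med [536.5 -28.4  37.2] rect [564.  -27.3] [ 83.8 178.4] 88.7
top stop 222 med [661.3 -30.6  47.9] rect [613.4 -33.1] [ 91.7 127.2] 86.4
top bridge 216 med [602.3 -41.3  57.5] rect [630.1 -31.5] [93.5 80.7] 88.7
top screw 122 med [601.6 -31.1  92.5] rect [602.  -31.1] [28.6 32.4] 89.5
zpct [-5.  2. 12. 33. 93.]
scene base 1585 med [559.9 -68.8  12.4] rect [579.3  25.8] [249.  202.5] 88.1
scene strips 301 med [616.2 -52.1  29.9] rect [578.  -36.7] [206.4  94.4] 5.3
scene rail 710 med [540.9 -33.3  37.6] rect [576.8 -34.1] [ 95.2 203.4] 87.9
scene stop 357 med [664.3 -36.2  48.3] rect [638.6 -38.8] [93.8 83.8] 83.7
scene bridge 303 med [606.7 -46.9  58. ] rect [631.  -33.6] [98.3 81.4] 88.5
scene screw 153 med [604.4 -34.3  92.3] rect [603.5 -33.6] [29.5 32.5] 47.8
zpct [-4.  0.  3. 18. 92.]
```

View pics/z.png

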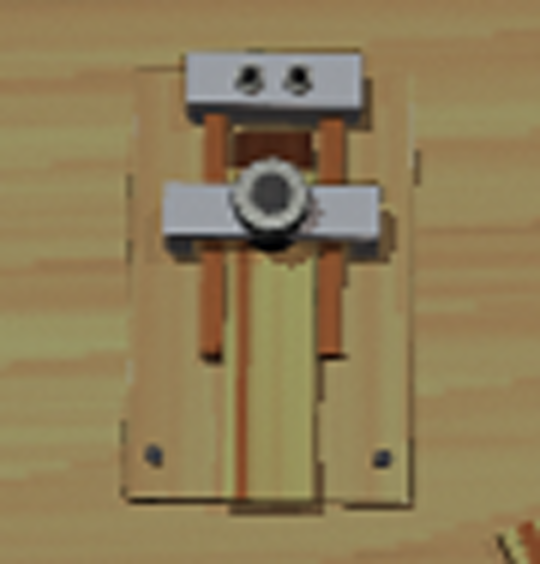

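Request:
{"fn": "send_rows", "kwargs": {
  "deltas": [
    {"dp": [0.14, -0.32, 0], "rotation": [0, 0, 0.24]},
    {"dp": [0.28, -0.64, 0], "rotation": [0, 0, 0.48]},
    {"dp": [0.41, -0.95, 0], "rotation": [0, 0, 0.72]}
  ],
  "fingers": 1,
  "grip_force": 30
}}

```text
clock: 1.05
position: [0.2517, 0.4248, 0.2501]
ee_rot: [0.0, -0.0, 1.0, -0.0]
contact_force: [1.3, -0.6, -0.1]
width: 0.0514
```

Request:
{"fn": "send_rows", "kwargs": {
  "deltas": [
    {"dp": [0.14, -0.32, 0], "rotation": [0, 0, 0]},
    {"dp": [0.28, -0.64, 0], "rotation": [0, 0, 0]},
    {"dp": [0.41, -0.95, 0], "rotation": [0, 0, 0]}
  ]
}}

```text
clock: 1.3
position: [0.3011, 0.3102, 0.2505]
ee_rot: [0.0, 0.003, 1.0, 0.0]
contact_force: [1.0, -0.6, -0.4]
width: 0.0122
```

Request:
{"fn": "send_rows", "kwargs": {
  "deltas": [
    {"dp": [0.14, -0.32, 0], "rotation": [0, 0, 0]},
    {"dp": [0.28, -0.64, 0], "rotation": [0, 0, 0]},
    {"dp": [0.41, -0.95, 0], "rotation": [0, 0, 0]}
  ]
}}

```text
clock: 1.55
position: [0.3503, 0.1961, 0.2507]
ee_rot: [0.001, 0.003, 1.0, 0.0]
contact_force: [0.5, 0.6, -0.7]
width: 0.0003
```

Request:
{"fn": "send_rows", "kwargs": {
  "deltas": [
    {"dp": [0.14, -0.32, 0], "rotation": [0, 0, 0]},
    {"dp": [0.28, -0.64, 0], "rotation": [0, 0, 0]},
    {"dp": [0.41, -0.95, 0], "rotation": [0, 0, 0]}
  ]
}}

```text
clock: 1.8
position: [0.3996, 0.0819, 0.2508]
ee_rot: [0.001, 0.004, 1.0, 0.0]
contact_force: [0.4, 1.0, -0.9]
width: 0.0002
```

Request:
{"fn": "send_rows", "kwargs": {
  "deltas": [
    {"dp": [0.14, -0.32, 0], "rotation": [0, 0, 0]},
    {"dp": [0.28, -0.64, 0], "rotation": [0, 0, 0]},
    {"dp": [0.41, -0.95, 0], "rotation": [0, 0, 0]},
    {"dp": [0.41, -0.95, 0], "rotation": [0, 0, 0]},
    {"dp": [0.41, -0.95, 0], "rotation": [0, 0, 0]}
  ]
}}

```text
clock: 2.22
position: [0.449, -0.0321, 0.2502]
ee_rot: [-0.0, 0.006, 1.0, 0.0]
contact_force: [-0.5, 0.5, -0.5]
width: 0.0
```

Run:
```python
from rig import monitor, eyes, manip, models
from h import *
s=monitor.get_state();print(s)
im=eyes.get_image('wrist');pickle.dump(im,open('pics/w1.pkl','wb'))
cv2.imwrite('pics/w1.png',cv2.cvtColor(im['color'],cv2.COLOR_RGB2BGR))
print(im['rvec'],im['tvec'])
W=cloud(im)
for lo,hi,t in [(.008,.016,'base'),(.026,.0325,'strips'),(.034,.041,'rail'),(.044,.052,'stop'),(.054,.062,'bridge'),(.085,.1,'screw')]:
    q=W[(W[...,2]>lo)&(W[...,2]<hi)&(abs(W[...,1]+.032)<.075)&(W[...,0]>.44)&(W[...,0]<.7)]
    if len(q)<4: print(t,len(q));continue
    r=cv2.minAreaRect((q[:,:2]*1000).astype(np.float32))
    print(t,len(q),'med',np.round(np.median(q,0)*1000,1),'rect',np.round(r[0],1),np.round(r[1],1),round(r[2],1))
for k in ['bridge','rail','thumbscrew','rail_back','grip']:
    print(k,[(np.round(d['box']).tolist(),round(d['score'],2)) for d in models.find_in(k,im)])
```

```text
{'clock': 2.2167, 'qpos': array([-2.26246551e-01,  8.62469505e-02,  1.74933014e+00,  1.51140092e-04,
        1.30637675e+00, -1.78563348e+00]), 'qd': array([ 0.05728349, -0.02330002,  0.03304127,  0.01805606,  0.01800618,
        0.0063701 ]), 'effort': array([ -1.44413386, -28.66874814, -24.8410213 ,  -0.23696828,
        -0.24300428,  -0.05634672]), 'position': array([ 0.44898092, -0.03208322,  0.25016351]), 'ee_rot': array([-1.60261616e-04,  5.72443195e-03,  9.99983596e-01,  1.10679322e-04]), 'contact_force': array([-0.49175869,  0.47724498, -0.48456763]), 'moment': array([ 0.02637028,  0.03271855, -0.01778336]), 'width': 1.259124911529366e-06}
[-2.08114924 -2.05733928 -0.29225466] [ 0.02600951 -0.46926548  0.25410558]
base 5066 med [523.6  -6.7  13. ] rect [542.8 -30.1] [130.8 131. ] 88.3
strips 61 med [475.5 -33.4  29. ] rect [509.2 -28. ] [61.2 68.5] 87.7
rail 1511 med [499.7 -28.1  38.2] rect [506.  -28.8] [40.  61.9] 88.5
stop 99 med [661.9 -34.4  49.1] rect [663.1 -34.1] [14.1 16.6] 83.4
bridge 12 med [662.9 -33.8  55.1] rect [662.3 -34.1] [14.3  4.9] 79.6
screw 128 med [608.8 -32.7  93.3] rect [608.9 -33.2] [ 9.9 19.6] 89.7
bridge [([231.0, 199.0, 336.0, 353.0], 0.82)]
rail [([66.0, 247.0, 181.0, 359.0], 0.9), ([262.0, 199.0, 299.0, 260.0], 0.89), ([402.0, 148.0, 468.0, 268.0], 0.7), ([62.0, 7.0, 195.0, 208.0], 0.61)]
thumbscrew [([272.0, 330.0, 286.0, 342.0], 0.68)]
rail_back [([60.0, 8.0, 196.0, 208.0], 0.92), ([402.0, 145.0, 466.0, 267.0], 0.9), ([262.0, 198.0, 300.0, 259.0], 0.84), ([273.0, 331.0, 283.0, 343.0], 0.72), ([68.0, 247.0, 182.0, 355.0], 0.71)]
grip [([227.0, 195.0, 336.0, 354.0], 0.71)]
```

View pics/w1.png

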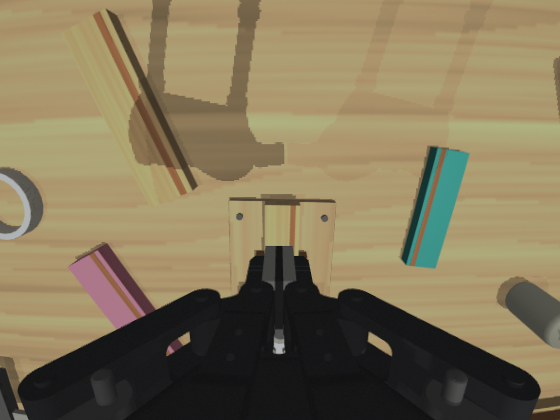

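Run:
```python
from h import *
im=pickle.load(open('pics/w1.pkl','rb'));W=cloud(im)
q=W[(W[...,2]>.035)&(W[...,2]<.041)&(abs(W[...,1]+.03)<.03)&(W[...,0]>.44)&(W[...,0]<.56)]
for x in np.arange(.474,.53,.006):
    s=q[abs(q[:,0]-x)<.003]
    if len(s): print(round(x,3),len(s),np.round(np.array([s[:,1].min(),s[:,1].max(),(s[:,1].min()+s[:,1].max())/2])*1000,1), s[:,2].mean())
print(np.percentile(q[:,0],[0,1,2,5]))
```

```text
0.474 73 [-48.   -8.5 -28.3] 0.03806745702883058
0.48 178 [-48.1  -8.5 -28.3] 0.03820919058409067
0.486 181 [-48.3  -8.4 -28.3] 0.03819904950913625
0.492 179 [-48.5  -8.4 -28.4] 0.03826546042350908
0.498 171 [-48.6  -9.5 -29.1] 0.03824410296688407
0.504 171 [-48.7  -9.5 -29.1] 0.03827757253380855
0.51 171 [-48.9  -9.4 -29.2] 0.038304497903869104
0.516 159 [-49.   -9.4 -29.2] 0.03829912243927841
0.522 164 [-49.2  -9.3 -29.3] 0.038283214501979905
0.528 27 [-49.4 -10.4 -29.9] 0.038157620983593356
[0.47465593 0.47546349 0.47569643 0.477183  ]
```

The wrist view shows the rail's free end at about (279,197), just over the base's rear edge. In world coordinates that is x≈0.4745, y≈-0.028, top at z≈0.038, with the jig yawed about -0.026 rad. The gap to the stop is about 28 mm. I'll lower the shut fingers behind it.

Request:
{"fn": "send_rows", "kwargs": {
  "deltas": [
    {"dp": [0, 0.03, -0.29], "rotation": [0, 0, -0.05]},
    {"dp": [0, 0.03, -0.58], "rotation": [0, 0, -0.05]},
    {"dp": [0, 0.03, -0.86], "rotation": [0, 0, -0.05]}
  ]
}}

```text
clock: 2.77
position: [0.4484, -0.0253, 0.1468]
ee_rot: [0.001, 0.015, 1.0, -0.0]
contact_force: [0.7, -0.1, 0.6]
width: 0.0
```

Request:
{"fn": "send_rows", "kwargs": {
  "deltas": [
    {"dp": [0, 0, -0.3], "rotation": [0, 0, 0]},
    {"dp": [0, 0, -0.6], "rotation": [0, 0, 0]},
    {"dp": [0, 0, -0.8], "rotation": [0, 0, 0]},
    {"dp": [0, 0, -0.86], "rotation": [0, 0, 0]},
    {"dp": [0, 0, -0.86], "rotation": [0, 0, 0]},
    {"dp": [0, 0, -0.86], "rotation": [0, 0, 0]}
  ]
}}

```text
clock: 3.27
position: [0.4491, -0.0261, 0.0447]
ee_rot: [0.001, 0.015, 1.0, -0.0]
contact_force: [0.7, 0.5, 0.1]
width: 0.0001
```

Run:
```python
from rig import monitor, eyes
from h import *
s=monitor.get_state();print(s['position'],s['contact_force'],s['moment'])
im=eyes.get_image('scene')
cv2.imwrite('pics/s2.png',cv2.resize(cv2.cvtColor(im['color'][180:300,220:350],cv2.COLOR_RGB2BGR),None,fx=5,fy=5,interpolation=cv2.INTER_CUBIC))
s=monitor.get_state();print(s['position'],s['contact_force'],s['moment'])
```

```text
[ 0.44905849 -0.02607151  0.04469538] [0.70813701 0.52791504 0.09654587] [-0.00034813  0.01840391  0.043018  ]
[ 0.44969904 -0.02634341  0.04530103] [-0.71613092  0.17790442  0.72337929] [0.03562256 0.00148301 0.0071982 ]
```

View pics/s2.png

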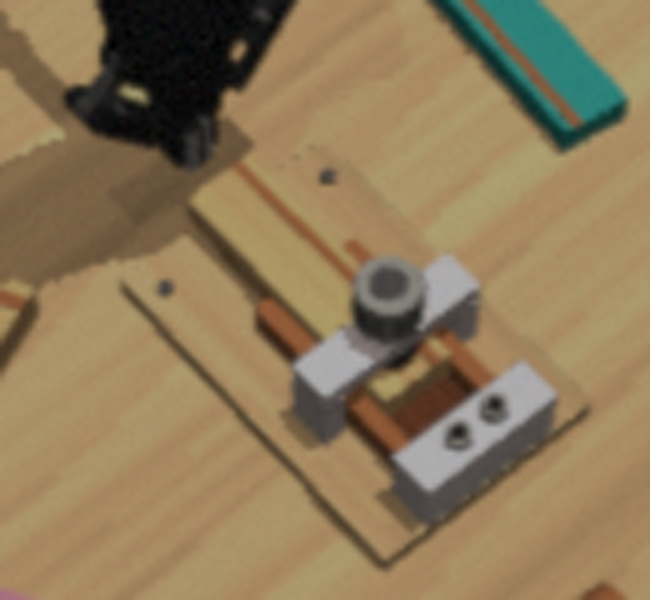

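The shut fingertips stand just behind the rail's free end (crop ~(195,155)). The gap to the stop is still visible at (430,400). I'll start a slow push.

Request:
{"fn": "send_rows", "kwargs": {
  "deltas": [
    {"dp": [0.02, 0, 0], "rotation": [0, 0, 0]},
    {"dp": [0.04, 0, 0], "rotation": [0, 0, 0]},
    {"dp": [0.06, 0, 0], "rotation": [0, 0, 0]},
    {"dp": [0.08, 0, 0], "rotation": [0, 0, 0]},
    {"dp": [0.1, 0, 0], "rotation": [0, 0, 0]},
    {"dp": [0.12, 0, 0], "rotation": [0, 0, 0]},
    {"dp": [0.14, -0.002, 0], "rotation": [0, 0, 0]},
    {"dp": [0.16, -0.003, 0], "rotation": [0, 0, 0]},
    {"dp": [0.18, -0.004, 0], "rotation": [0, 0, 0]},
    {"dp": [0.2, -0.005, 0], "rotation": [0, 0, 0]}
  ]
}}

```text
clock: 4.15
position: [0.4722, -0.0271, 0.0438]
ee_rot: [-0.0, 0.016, 1.0, 0.0]
contact_force: [-0.9, 0.3, -0.0]
width: 0.0001
```

```bash
cat > look.py <<'E'
import sys
from rig import monitor, eyes
from h import *
s=monitor.get_state();print(s['clock'],s['position'],s['contact_force'],s['moment'])
im=eyes.get_image('scene')
pickle.dump(im,open(f'pics/{sys.argv[1]}.pkl','wb'))
cv2.imwrite(f'pics/{sys.argv[1]}.png',cv2.resize(cv2.cvtColor(im['color'][200:300,235:345],cv2.COLOR_RGB2BGR),None,fx=6,fy=6,interpolation=cv2.INTER_CUBIC))
# expected px of stop-face points at rail top height; and rail-front edges
j=np.array([.583,-.0325]);a=-.026
for dx in (70,60,50,42):
    for dy in (20,-20):
        p=[.583+dx/1e3+0*dy, -.0315-.026*dx/1e3+dy/1e3,.038]
        print(dx,dy,np.round((proj(im,p)[0]-[235,200])*6))
s=monitor.get_state();print(s['position'],s['contact_force'],s['moment'])
E
python3 look.py s3
```

```text
4.15 [ 0.47222006 -0.02706828  0.04379267] [-0.85456759  0.31209877 -0.04036378] [-0.03574055  0.10363679  0.02046039]
70 20 [497. 348.]
70 -20 [422. 409.]
60 20 [480. 331.]
60 -20 [405. 392.]
50 20 [463. 314.]
50 -20 [387. 374.]
42 20 [449. 301.]
42 -20 [374. 360.]
[ 0.47325548 -0.02720634  0.04388455] [ 0.0349662  -0.3710993   0.04672239] [-0.05357699  0.07395155 -0.00231713]
```

View pics/s3.png

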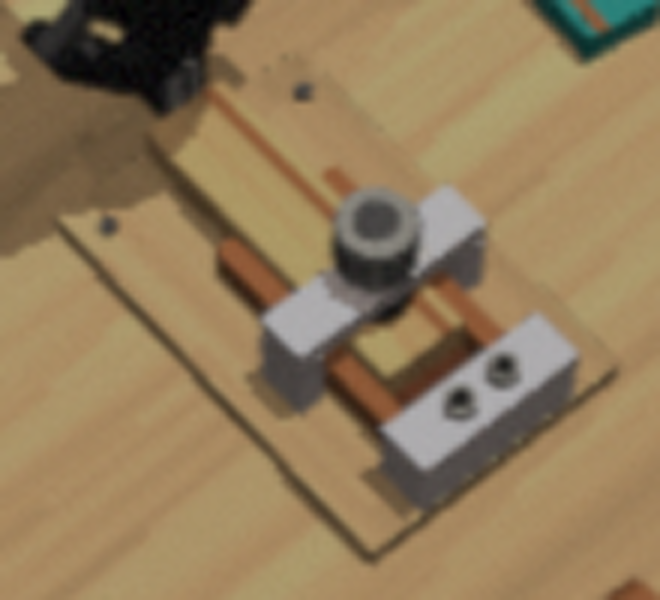

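The rail now moves with the fingers. Its front edge is at crop (390,382)–(465,325), about 18 mm short of the stop.

Request:
{"fn": "send_rows", "kwargs": {
  "deltas": [
    {"dp": [0.015, 0, 0], "rotation": [0, 0, 0]},
    {"dp": [0.03, -0.001, 0], "rotation": [0, 0, 0]},
    {"dp": [0.045, -0.001, 0], "rotation": [0, 0, 0]},
    {"dp": [0.06, -0.002, 0], "rotation": [0, 0, 0]},
    {"dp": [0.075, -0.002, 0], "rotation": [0, 0, 0]},
    {"dp": [0.09, -0.002, 0], "rotation": [0, 0, 0]},
    {"dp": [0.1, -0.003, 0], "rotation": [0, 0, 0]},
    {"dp": [0.11, -0.003, 0], "rotation": [0, 0, 0]}
  ]
}}

```text
clock: 4.87
position: [0.4856, -0.0274, 0.044]
ee_rot: [-0.0, 0.016, 1.0, 0.0]
contact_force: [-1.5, 0.8, 1.6]
width: 0.0001
```

```bash
python3 look.py s4
```

```text
4.8667 [ 0.48555991 -0.02744523  0.04395086] [-1.49399147  0.75842042  1.57397319] [-0.0135833   0.27837066 -0.03936948]
70 20 [497. 348.]
70 -20 [422. 409.]
60 20 [480. 331.]
60 -20 [405. 392.]
50 20 [463. 314.]
50 -20 [387. 374.]
42 20 [449. 301.]
42 -20 [374. 360.]
[ 0.48585059 -0.02744242  0.04397411] [-0.5307069   0.42351862 -0.89453831] [0.01549842 0.1147792  0.01907725]
```

View pics/s4.png

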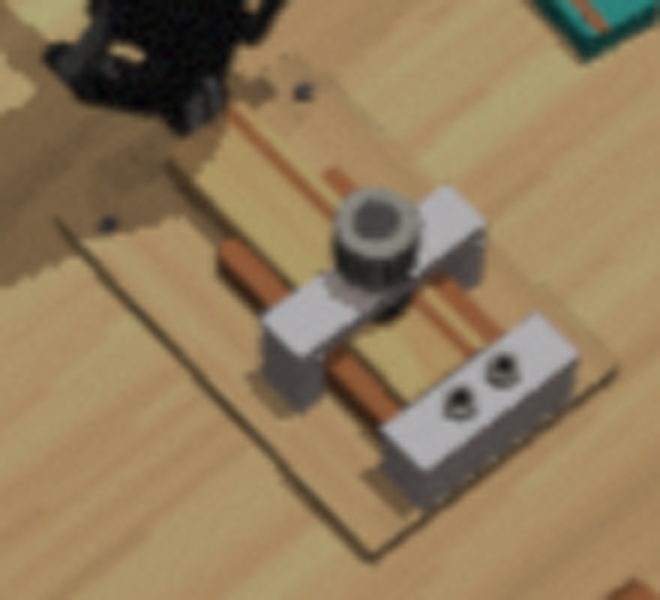

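About 5 mm remains, since the stop block's top now hides the rail's front. I'll go on in small steps and watch the force.

Request:
{"fn": "send_rows", "kwargs": {
  "deltas": [
    {"dp": [0.005, 0, 0], "rotation": [0, 0, 0]},
    {"dp": [0.01, 0, 0], "rotation": [0, 0, 0]},
    {"dp": [0.015, 0, 0], "rotation": [0, 0, 0]},
    {"dp": [0.02, 0, 0], "rotation": [0, 0, 0]},
    {"dp": [0.025, -0.001, 0], "rotation": [0, 0, 0]}
  ]
}}

```text
clock: 5.33
position: [0.4887, -0.0276, 0.0439]
ee_rot: [0.0, 0.016, 1.0, 0.0]
contact_force: [-0.3, 0.1, 0.4]
width: -0.0
```

Request:
{"fn": "send_rows", "kwargs": {
  "deltas": [
    {"dp": [0.005, 0, 0], "rotation": [0, 0, 0]},
    {"dp": [0.005, 0, 0], "rotation": [0, 0, 0]}
  ]
}}

```text
clock: 5.5
position: [0.4894, -0.0276, 0.044]
ee_rot: [0.0, 0.016, 1.0, 0.0]
contact_force: [-0.1, 0.4, -0.1]
width: 0.0
```

Request:
{"fn": "send_rows", "kwargs": {
  "deltas": [
    {"dp": [0.005, 0, 0], "rotation": [0, 0, 0]},
    {"dp": [0.005, 0, 0], "rotation": [0, 0, 0]}
  ]
}}

```text
clock: 5.67
position: [0.4897, -0.0276, 0.044]
ee_rot: [-0.0, 0.016, 1.0, 0.0]
contact_force: [-1.9, -0.1, 1.1]
width: 0.0002
```

Request:
{"fn": "send_rows", "kwargs": {
  "deltas": [
    {"dp": [0.005, 0, 0], "rotation": [0, 0, 0]},
    {"dp": [0.005, 0, 0], "rotation": [0, 0, 0]}
  ]
}}

```text
clock: 5.83
position: [0.4904, -0.0276, 0.044]
ee_rot: [0.0, 0.016, 1.0, 0.0]
contact_force: [-1.1, -0.4, 0.8]
width: -0.0001
```

Request:
{"fn": "send_rows", "kwargs": {
  "deltas": [
    {"dp": [0.005, 0, 0], "rotation": [0, 0, 0]},
    {"dp": [0.005, 0, 0], "rotation": [0, 0, 0]}
  ]
}}

```text
clock: 6.0
position: [0.4907, -0.0276, 0.0439]
ee_rot: [-0.0, 0.016, 1.0, 0.0]
contact_force: [-2.0, -0.1, 0.9]
width: -0.0002
```

Request:
{"fn": "send_rows", "kwargs": {
  "deltas": [
    {"dp": [0.005, 0, 0], "rotation": [0, 0, 0]},
    {"dp": [0.005, 0, 0], "rotation": [0, 0, 0]}
  ]
}}

```text
clock: 6.17
position: [0.4908, -0.0275, 0.0439]
ee_rot: [-0.001, 0.016, 1.0, 0.0]
contact_force: [-3.6, -0.6, 3.2]
width: 0.0001
```

Request:
{"fn": "send_rows", "kwargs": {
  "deltas": [
    {"dp": [0.005, 0, 0], "rotation": [0, 0, 0]},
    {"dp": [0.005, 0, 0], "rotation": [0, 0, 0]}
  ]
}}

```text
clock: 6.33
position: [0.4908, -0.0275, 0.0438]
ee_rot: [-0.001, 0.016, 1.0, 0.0]
contact_force: [-4.9, -0.0, 4.7]
width: 0.0002
```

Request:
{"fn": "send_rows", "kwargs": {
  "deltas": [
    {"dp": [0.008, 0, 0], "rotation": [0, 0, 0]},
    {"dp": [0.008, 0, 0], "rotation": [0, 0, 0]},
    {"dp": [0.008, 0, 0], "rotation": [0, 0, 0]},
    {"dp": [0.008, 0, 0], "rotation": [0, 0, 0]}
  ]
}}

```text
clock: 6.67
position: [0.4908, -0.0274, 0.0437]
ee_rot: [-0.002, 0.016, 1.0, 0.0]
contact_force: [-5.7, -1.9, 4.4]
width: 0.0
```

```bash
python3 look.py s5
```

```text
6.6667 [ 0.49083824 -0.02744085  0.04370811] [-5.65282486 -1.93190742  4.35694768] [-0.17760426  1.01502097  0.03619908]
70 20 [497. 348.]
70 -20 [422. 409.]
60 20 [480. 331.]
60 -20 [405. 392.]
50 20 [463. 314.]
50 -20 [387. 374.]
42 20 [449. 301.]
42 -20 [374. 360.]
[ 0.49083098 -0.02743165  0.04372207] [-5.58170923 -1.0863984   4.47099779] [-0.146756   1.0315766 -0.0370527]
```

View pics/s5.png

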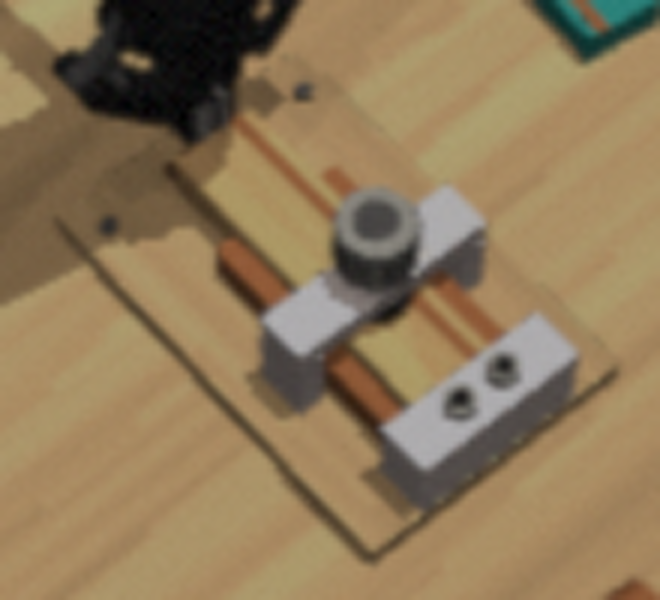

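Force rose to about 6 N with the fingers stalled at x=0.4908, close to the 0.4915 expected at home. I'll back off straight, raise, and check how far the rail's back lies from the base's rear edge. It should be 25 mm.

Request:
{"fn": "send_rows", "kwargs": {
  "deltas": [
    {"dp": [-0.03, 0, 0], "rotation": [0, 0, 0]},
    {"dp": [-0.1, 0, 0], "rotation": [0, 0, 0]},
    {"dp": [-0.18, 0, 0.1], "rotation": [0, 0, 0]},
    {"dp": [-0.25, 0, 0.4], "rotation": [0, 0, 0]},
    {"dp": [-0.3, 0, 0.7], "rotation": [0, 0, 0]},
    {"dp": [-0.3, 0, 1], "rotation": [0, 0, 0]}
  ]
}}

```text
clock: 7.22
position: [0.4554, -0.0273, 0.1649]
ee_rot: [-0.001, 0.016, 1.0, 0.0]
contact_force: [1.4, -0.2, 0.2]
width: -0.0002
```

Request:
{"fn": "send_rows", "kwargs": {
  "deltas": [
    {"dp": [0, 0, 0.3], "rotation": [0, 0, 0]},
    {"dp": [0, 0, 0.6], "rotation": [0, 0, 0]},
    {"dp": [0, 0, 0.7], "rotation": [0, 0, 0]},
    {"dp": [0, 0, 0.7], "rotation": [0, 0, 0]},
    {"dp": [0, 0, 0.7], "rotation": [0, 0, 0]}
  ],
  "fingers": -1
}}

```text
clock: 7.63
position: [0.4574, -0.0275, 0.2484]
ee_rot: [0.001, 0.016, 1.0, -0.0]
contact_force: [-0.6, -1.4, -0.9]
width: 0.0606
```

Run:
```python
from rig import monitor, eyes, manip, models
from h import *
s=monitor.get_state();print(s['clock'],s['position'],s['qpos'],s['contact_force'],s['moment'])
for n in ('wrist','top','scene'):
    im=eyes.get_image(n);pickle.dump(im,open(f'pics/{n}6.pkl','wb'))
    b=im['color'] if n=='wrist' else (im['color'][148:242,235:325] if n=='top' else im['color'][200:300,235:345])
    if n!='wrist': b=cv2.resize(b,None,fx=6,fy=6,interpolation=cv2.INTER_CUBIC)
    cv2.imwrite(f'pics/{n}6.png',cv2.cvtColor(b,cv2.COLOR_RGB2BGR))
    W=cloud(im);y=W[...,1];x=W[...,0];z=W[...,2];A=(x>.43)&(x<.72)&(abs(y+.03)<.1)
    base=W[A&(z>.009)&(z<.016)&(x<.6)&(abs(y+.029)>.03)&(abs(y+.029)<.06)]
    rail=W[A&(z>.0345)&(z<.041)&(abs(y+.029)<.015)&(x<.57)]
    stop=W[A&(z>.045)&(z<.051)&(x>.63)&(abs(y+.034)<.036)]
    for t,q in (('base',base),('rail',rail),('stop',stop)):
        if len(q)>5: print(n,t,len(q),np.round(np.percentile(q[:,0],[0,1,2,5,50,95,99,100])*1000,1),round(q[:,2].mean(),4))
```

```text
7.6333 [ 0.45739785 -0.02754385  0.24836108] [-2.12459828e-01  9.83440837e-02  1.74005507e+00  3.74495619e-04
  1.30043560e+00 -1.75146060e+00] [-0.64241956 -1.44496731 -0.91875704] [ 0.01243457 -0.01352223  0.06530462]
wrist base 4066 [475.6 477.6 479.2 482.1 530.4 589.4 596.8 600. ] 0.013
wrist rail 1377 [502.3 502.9 503.2 505.  534.2 566.1 569.2 569.9] 0.0383
wrist stop 711 [650.4 651.1 651.5 652.  660.  673.6 676.7 677.4] 0.0488
top base 15 [504.1 504.5 504.9 506.  523.2 547.  550.1 550.9] 0.0119
top stop 157 [651.7 651.8 651.9 652.6 663.2 675.3 678.  679. ] 0.048
scene base 679 [477.  478.9 479.9 482.2 526.1 578.7 594.8 599.7] 0.0125
scene rail 242 [501.5 503.4 504.1 505.6 535.9 565.5 568.1 569.6] 0.0377
scene stop 228 [651.6 651.9 652.5 653.7 667.  677.4 678.3 679.3] 0.048
```

View pics/wrist6.png

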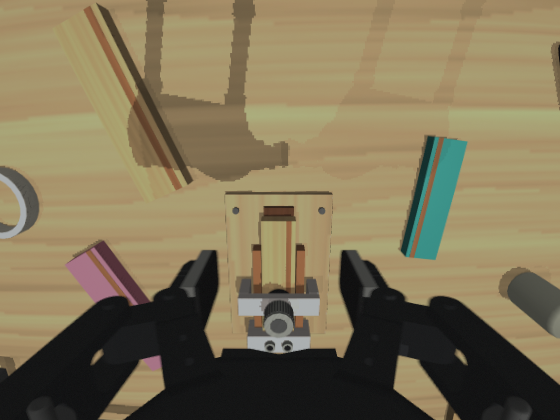

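View pics/top6.png

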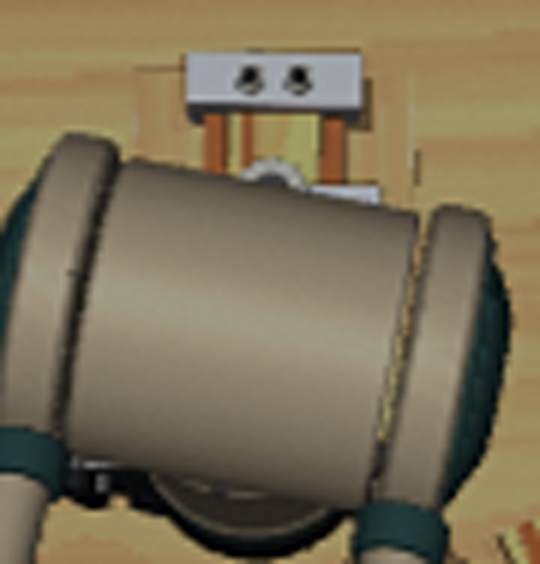

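The rail's back is at x≈0.5023 and the base's rear edge at ≈0.477, so 25 mm apart. The stop face is at ≈0.652, 150 mm from the rail's back, so the rail is home. In the wrist view the thumbscrew is at (279,320), and the top view shows no dark gap at the stop. Next I locate the screw's axis.

Run:
```python
from h import *
for n in ('wrist6','scene6','top0','scene0'):
    im=pickle.load(open(f'pics/{n}.pkl','rb'));W=cloud(im);x,y,z=W[...,0],W[...,1],W[...,2]
    m=(z>.086)&(z<.098)&(abs(x-.603)<.03)&(abs(y+.032)<.03);q=W[m]
    c,r=cv2.minEnclosingCircle((q[:,:2]*1000).astype(np.float32))
    print(n,len(q),np.round(c,1),round(r,1),np.round((q.min(0)+q.max(0))*500,1),np.round(q.mean(0)*1000,1))
    b=W[(z>.054)&(z<.062)&(abs(x-.603)<.02)&(abs(y+.032)<.06)]
    if len(b): print('  bridge y',np.round([b[:,1].min()*1000,b[:,1].max()*1000]),'x',np.round(np.percentile(b[:,0],[1,99])*1000))
```

```text
wrist6 697 [602.3 -32.1] 17.0 [601.8 -32.   90.8] [600.  -31.8  92.4]
  bridge y [-80.  16.] x [589. 614.]
scene6 150 [603.8 -33.1] 17.3 [603.4 -32.7  91.8] [604.2 -34.2  92.2]
  bridge y [-82.  15.] x [591. 616.]
top0 118 [602.4 -30.8] 16.6 [602.  -31.1  91.6] [601.9 -31.   92.4]
  bridge y [-78.  16.] x [589. 616.]
scene0 148 [602.7 -34. ] 17.1 [602.4 -33.9  92. ] [603.9 -33.9  92.1]
  bridge y [-82.  17.] x [590. 616.]
```

Request:
{"fn": "send_rows", "kwargs": {
  "deltas": [
    {"dp": [0.2, -0.01, 0], "rotation": [0, 0, 0.2]},
    {"dp": [0.4, -0.02, 0], "rotation": [0, 0, 0.4]},
    {"dp": [0.6, -0.02, 0], "rotation": [0, 0, 0.6]},
    {"dp": [0.605, -0.02, 0], "rotation": [0, 0, 0.78]}
  ]
}}

```text
clock: 8.12
position: [0.5335, -0.0303, 0.2458]
ee_rot: [0.0, -0.18, 0.984, 0.0]
contact_force: [0.7, -0.3, 0.3]
width: 0.0852
```

Request:
{"fn": "send_rows", "kwargs": {
  "deltas": [
    {"dp": [0.2, -0.01, -0.1], "rotation": [0, 0, 0.2]},
    {"dp": [0.4, -0.02, -0.2], "rotation": [0, 0, 0.4]},
    {"dp": [0.6, -0.02, -0.3], "rotation": [0, 0, 0.6]},
    {"dp": [0.605, -0.02, -0.4], "rotation": [0, 0, 0.78]},
    {"dp": [0.605, -0.02, -0.6], "rotation": [0, 0, 0.78]},
    {"dp": [0.605, -0.02, -0.6], "rotation": [0, 0, 0.78]},
    {"dp": [0.605, -0.02, -0.6], "rotation": [0, 0, 0.78]}
  ]
}}

```text
clock: 8.7
position: [0.6006, -0.0321, 0.1732]
ee_rot: [-0.003, -0.365, 0.931, 0.002]
contact_force: [-0.9, 0.2, 0.5]
width: 0.0854
```

Run:
```python
from rig import monitor, eyes, manip, models
from h import *
s=monitor.get_state();print(s['clock'],s['position'],s['ee_rot'],s['qpos'],s['contact_force'],s['moment'],s['width'])
im=eyes.get_image('wrist');cv2.imwrite('pics/w7.png',cv2.cvtColor(im['color'],cv2.COLOR_RGB2BGR))
W=cloud(im);x,y,z=W[...,0],W[...,1],W[...,2]
m=(z>.086)&(z<.098)&(abs(x-.603)<.025)&(abs(y+.032)<.025);q=W[m]
if len(q)>5:
  print(len(q),cv2.minEnclosingCircle((q[:,:2]*1000).astype(np.float32)))
```

```text
8.7 [ 0.60058771 -0.03207028  0.17316742] [-0.00276811 -0.36524922  0.93090405  0.00172713] [-1.69050359e-01  3.69065195e-01  1.56325587e+00  1.03571110e-04
  1.21579633e+00 -2.48768820e+00] [-0.85580974  0.22273458  0.47035313] [-0.02827305  0.05057222  0.03767182] 0.08538976754536037
1674 ((602.976806640625, -31.85761833190918), 16.834423065185547)
```

View pics/w7.png

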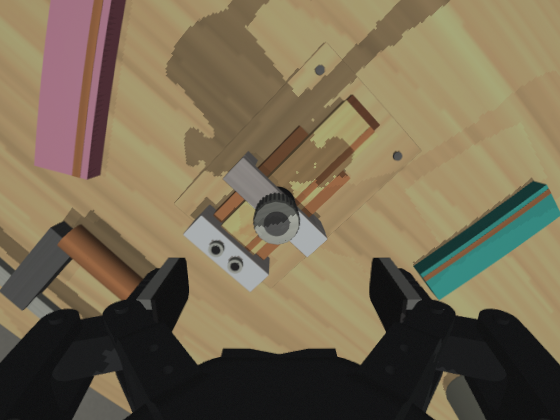

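The head is centred between the open fingers at (277,216), axis at (0.603,-0.032). I'll descend and close.

Request:
{"fn": "send_rows", "kwargs": {
  "deltas": [
    {"dp": [0.01, 0, -0.2], "rotation": [0, 0, 0]},
    {"dp": [0.01, 0, -0.4], "rotation": [0, 0, 0]},
    {"dp": [0.01, 0, -0.6], "rotation": [0, 0, 0]},
    {"dp": [0.01, 0, -0.7], "rotation": [0, 0, 0]},
    {"dp": [0.01, 0, -0.74], "rotation": [0, 0, 0]},
    {"dp": [0.01, 0, -0.74], "rotation": [0, 0, 0]},
    {"dp": [0.01, 0, -0.74], "rotation": [0, 0, 0]},
    {"dp": [0.01, 0, -0.74], "rotation": [0, 0, 0]}
  ]
}}

```text
clock: 9.42
position: [0.6047, -0.0326, 0.0889]
ee_rot: [0.001, -0.365, 0.931, -0.001]
contact_force: [0.3, 0.2, 0.6]
width: 0.0854
```

Request:
{"fn": "send_rows", "kwargs": {
  "deltas": [
    {"dp": [0, 0, 0], "rotation": [0, 0, 0]},
    {"dp": [0, 0, 0], "rotation": [0, 0, 0]}
  ]
}}

```text
clock: 9.58
position: [0.6042, -0.0325, 0.0883]
ee_rot: [0.001, -0.365, 0.931, -0.001]
contact_force: [-0.6, 0.9, 0.6]
width: 0.0855
```

Request:
{"fn": "send_rows", "kwargs": {
  "deltas": [
    {"dp": [-0.012, 0, -0.025], "rotation": [0, 0, 0]},
    {"dp": [-0.012, 0, -0.025], "rotation": [0, 0, 0]},
    {"dp": [-0.012, 0, -0.025], "rotation": [0, 0, 0]}
  ]
}}

```text
clock: 9.83
position: [0.6017, -0.0323, 0.084]
ee_rot: [-0.0, -0.365, 0.931, 0.0]
contact_force: [0.8, 0.1, 0.6]
width: 0.0853
```

Request:
{"fn": "send_rows", "kwargs": {
  "deltas": [
    {"dp": [0, 0, 0], "rotation": [0, 0, 0]},
    {"dp": [0, 0, 0], "rotation": [0, 0, 0]},
    {"dp": [0, 0, 0], "rotation": [0, 0, 0]},
    {"dp": [0, 0, 0], "rotation": [0, 0, 0]},
    {"dp": [0, 0, 0], "rotation": [0, 0, 0]},
    {"dp": [0, 0, 0], "rotation": [0, 0, 0]},
    {"dp": [0, 0, 0], "rotation": [0, 0, 0]},
    {"dp": [0, 0, 0], "rotation": [0, 0, 0]}
  ],
  "fingers": 1,
  "grip_force": 30
}}

```text
clock: 10.5
position: [0.602, -0.0323, 0.0843]
ee_rot: [-0.0, -0.365, 0.931, 0.0]
contact_force: [-0.4, -0.3, 2.4]
width: 0.0314
```

```bash
cat > st.py <<'E'
from rig import monitor, eyes
import numpy as np
M=[];F=[]
for i in range(7):
    s=monitor.get_state();M.append(s['moment']);F.append(s['contact_force'])
    if i<6: eyes.get_image('scene')
s=monitor.get_state();q=s['ee_rot'];w=2*np.arctan2(q[1],q[2])
print(s['clock'],'pos',s['position'].round(4),'yaw',round(w,3),'j6',s['qpos'][5].round(3),'w',round(s['width'],4),'F',np.mean(F,0).round(2),'M',np.mean(M,0).round(3),'sd',np.std(M,0).round(3),'eff6',s['effort'][5].round(3))
E
python3 st.py
```

```text
10.8 pos [ 0.602  -0.0323  0.0843] yaw -0.748 j6 -2.488 w 0.0311 F [-0.5   0.05  2.09] M [0.085 0.117 0.002] sd [0.042 0.034 0.043] eff6 -0.001
```

Gripped, opening 31 mm. Turning clockwise.

Request:
{"fn": "send_rows", "kwargs": {
  "deltas": [
    {"dp": [0, 0, 0], "rotation": [0, 0, -0.17]},
    {"dp": [0, 0, 0], "rotation": [0, 0, -0.34]},
    {"dp": [0, 0, 0], "rotation": [0, 0, -0.51]},
    {"dp": [0, 0, 0], "rotation": [0, 0, -0.68]},
    {"dp": [0, 0, 0], "rotation": [0, 0, -0.85]},
    {"dp": [0, 0, 0], "rotation": [0, 0, -1]}
  ]
}}

```text
clock: 11.3
position: [0.6021, -0.0325, 0.0843]
ee_rot: [0.0, -0.122, 0.993, -0.0]
contact_force: [-0.2, 0.1, 2.3]
width: 0.0312
```

```bash
python3 st.py
```

```text
11.6 pos [ 0.6021 -0.0325  0.0843] yaw -0.249 j6 -1.989 w 0.0307 F [-0.74 -0.18  2.65] M [ 0.005  0.125 -0.004] sd [0.056 0.025 0.027] eff6 -0.016
```

Request:
{"fn": "send_rows", "kwargs": {
  "deltas": [
    {"dp": [0, 0, 0], "rotation": [0, 0, -0.17]},
    {"dp": [0, 0, 0], "rotation": [0, 0, -0.34]},
    {"dp": [0, 0, 0], "rotation": [0, 0, -0.51]},
    {"dp": [0, 0, 0], "rotation": [0, 0, -0.68]},
    {"dp": [0, 0, 0], "rotation": [0, 0, -0.85]},
    {"dp": [0, 0, 0], "rotation": [0, 0, -1]}
  ]
}}

```text
clock: 12.1
position: [0.6021, -0.0327, 0.0843]
ee_rot: [0.0, 0.127, 0.992, -0.0]
contact_force: [-0.1, -0.9, 2.6]
width: 0.0313
```

```bash
python3 st.py
```

```text
12.4 pos [ 0.6021 -0.0327  0.0843] yaw 0.25 j6 -1.49 w 0.0313 F [-0.56 -1.47  3.11] M [-0.197  0.149  0.019] sd [0.061 0.018 0.033] eff6 -0.016
```

Request:
{"fn": "send_rows", "kwargs": {
  "deltas": [
    {"dp": [0, 0, 0], "rotation": [0, 0, -0.17]},
    {"dp": [0, 0, 0], "rotation": [0, 0, -0.34]},
    {"dp": [0, 0, 0], "rotation": [0, 0, -0.51]},
    {"dp": [0, 0, 0], "rotation": [0, 0, -0.68]},
    {"dp": [0, 0, 0], "rotation": [0, 0, -0.85]},
    {"dp": [0, 0, 0], "rotation": [0, 0, -1]}
  ]
}}

```text
clock: 12.9
position: [0.602, -0.0329, 0.0843]
ee_rot: [0.0, 0.368, 0.93, -0.0]
contact_force: [-0.7, -1.8, 3.7]
width: 0.0313
```

```bash
python3 st.py
```

```text
13.2 pos [ 0.602  -0.0329  0.0843] yaw 0.75 j6 -0.99 w 0.0308 F [-1.12 -3.08  4.07] M [-0.51   0.222  0.006] sd [0.102 0.034 0.018] eff6 -0.015
```

Request:
{"fn": "send_rows", "kwargs": {
  "deltas": [
    {"dp": [0, 0, 0], "rotation": [0, 0, -0.17]},
    {"dp": [0, 0, 0], "rotation": [0, 0, -0.34]},
    {"dp": [0, 0, 0], "rotation": [0, 0, -0.51]},
    {"dp": [0, 0, 0], "rotation": [0, 0, -0.68]},
    {"dp": [0, 0, 0], "rotation": [0, 0, -0.85]},
    {"dp": [0, 0, 0], "rotation": [0, 0, -1]}
  ]
}}

```text
clock: 13.7
position: [0.6018, -0.033, 0.0843]
ee_rot: [0.0, 0.587, 0.81, -0.001]
contact_force: [-2.3, -4.5, 5.6]
width: 0.0313
```

```bash
python3 st.py
```

```text
14.0 pos [ 0.6018 -0.033   0.0842] yaw 1.249 j6 -0.491 w 0.031 F [-2.   -4.67  4.73] M [-0.774  0.334 -0.004] sd [0.039 0.025 0.033] eff6 -0.006
```

Request:
{"fn": "send_rows", "kwargs": {
  "deltas": [
    {"dp": [0, 0, 0], "rotation": [0, 0, -0.17]},
    {"dp": [0, 0, 0], "rotation": [0, 0, -0.34]},
    {"dp": [0, 0, 0], "rotation": [0, 0, -0.51]},
    {"dp": [0, 0, 0], "rotation": [0, 0, -0.68]},
    {"dp": [0, 0, 0], "rotation": [0, 0, -0.85]},
    {"dp": [0, 0, 0], "rotation": [0, 0, -1]}
  ]
}}

```text
clock: 14.5
position: [0.6016, -0.033, 0.0843]
ee_rot: [0.0, 0.768, 0.64, -0.001]
contact_force: [-2.8, -4.7, 5.9]
width: 0.0309
```

```bash
python3 st.py; python3 look.py s8
```

```text
14.8 pos [ 0.6016 -0.033   0.0843] yaw 1.748 j6 0.009 w 0.0312 F [-2.57 -5.2   5.27] M [-0.795  0.415  0.118] sd [0.011 0.03  0.014] eff6 0.088
14.8 [ 0.60156317 -0.03302272  0.08427465] [-2.90664456 -3.9679146   5.2524893 ] [-0.78750466  0.39603059  0.09762465]
70 20 [497. 348.]
70 -20 [422. 409.]
60 20 [480. 331.]
60 -20 [405. 392.]
50 20 [463. 314.]
50 -20 [387. 374.]
42 20 [449. 301.]
42 -20 [374. 360.]
[ 0.60158371 -0.03302226  0.08429354] [-2.21587646 -4.25919152  5.39585752] [-0.7719022   0.40696707  0.07818231]
```

View pics/s8.png

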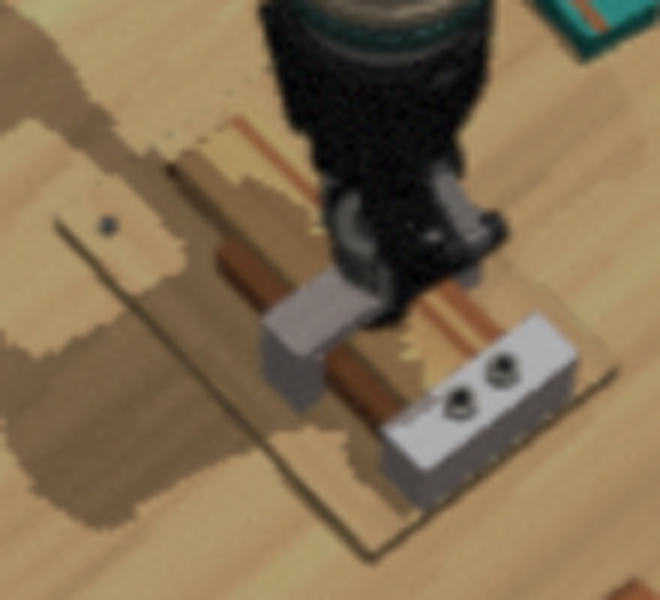

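A held moment of about 0.1 Nm has appeared, so the pad has met the rail, which still sits at the stop. I continue in smaller steps.

Request:
{"fn": "send_rows", "kwargs": {
  "deltas": [
    {"dp": [0, 0, 0], "rotation": [0, 0, -0.1]},
    {"dp": [0, 0, 0], "rotation": [0, 0, -0.2]},
    {"dp": [0, 0, 0], "rotation": [0, 0, -0.3]},
    {"dp": [0, 0, 0], "rotation": [0, 0, -0.4]},
    {"dp": [0, 0, 0], "rotation": [0, 0, -0.5]}
  ]
}}

```text
clock: 15.27
position: [0.6015, -0.033, 0.0843]
ee_rot: [0.0, 0.842, 0.54, -0.001]
contact_force: [-2.3, -5.2, 5.3]
width: 0.0315
```

```bash
python3 st.py
```

```text
15.5667 pos [ 0.6015 -0.033   0.0843] yaw 1.998 j6 0.259 w 0.0311 F [-3.06 -4.91  5.24] M [-0.76   0.452  0.187] sd [0.018 0.029 0.026] eff6 0.168
```

Request:
{"fn": "send_rows", "kwargs": {
  "deltas": [
    {"dp": [0, 0, 0], "rotation": [0, 0, -0.1]},
    {"dp": [0, 0, 0], "rotation": [0, 0, -0.2]},
    {"dp": [0, 0, 0], "rotation": [0, 0, -0.3]},
    {"dp": [0, 0, 0], "rotation": [0, 0, -0.4]},
    {"dp": [0, 0, 0], "rotation": [0, 0, -0.5]},
    {"dp": [0, 0, 0], "rotation": [0, 0, -0.6]}
  ]
}}

```text
clock: 16.07
position: [0.6013, -0.0329, 0.0843]
ee_rot: [0.0, 0.913, 0.408, -0.001]
contact_force: [-2.9, -3.8, 5.1]
width: 0.031
```

```bash
python3 st.py;python3 st.py
```

```text
16.3667 pos [ 0.6013 -0.0329  0.0844] yaw 2.298 j6 0.558 w 0.031 F [-2.93 -4.59  5.88] M [-0.728  0.475  0.263] sd [0.02  0.024 0.02 ] eff6 0.252
16.6667 pos [ 0.6014 -0.0329  0.0844] yaw 2.298 j6 0.558 w 0.0313 F [-3.47 -4.49  6.01] M [-0.734  0.491  0.252] sd [0.018 0.042 0.033] eff6 0.252
```

The held resistance is about 0.255 Nm, or roughly 25–30 N of clamp. That is snug, so I release and lift off.

Request:
{"fn": "send_rows", "kwargs": {
  "deltas": [
    {"dp": [0, 0, 0], "rotation": [0, 0, 0]},
    {"dp": [0, 0, 0], "rotation": [0, 0, 0]},
    {"dp": [0, 0, 0], "rotation": [0, 0, 0]},
    {"dp": [0, 0, 0], "rotation": [0, 0, 0]},
    {"dp": [0, 0, 0], "rotation": [0, 0, 0]},
    {"dp": [0, 0, 0], "rotation": [0, 0, 0]},
    {"dp": [0, 0, 0], "rotation": [0, 0, 0]},
    {"dp": [0, 0, 0], "rotation": [0, 0, 0]}
  ],
  "fingers": -1
}}

```text
clock: 17.33
position: [0.6021, -0.0323, 0.0841]
ee_rot: [-0.0, 0.913, 0.408, 0.0]
contact_force: [0.2, -0.0, -0.1]
width: 0.0852
```

Request:
{"fn": "send_rows", "kwargs": {
  "deltas": [
    {"dp": [0, 0, 0.1], "rotation": [0, 0, 0]},
    {"dp": [0, 0, 0.3], "rotation": [0, 0, 0]},
    {"dp": [0, 0, 0.6], "rotation": [0, 0, 0]},
    {"dp": [0, 0, 0.9], "rotation": [0, 0, 0]},
    {"dp": [0, 0, 1], "rotation": [0, 0, 0]}
  ]
}}

```text
clock: 17.75
position: [0.6046, -0.0327, 0.2098]
ee_rot: [0.003, 0.913, 0.408, 0.004]
contact_force: [1.5, 0.6, 0.0]
width: 0.0853
```

Request:
{"fn": "send_rows", "kwargs": {
  "deltas": [
    {"dp": [-0.3, 0, 0.1], "rotation": [0, 0, 0]},
    {"dp": [-0.6, 0, 0.2], "rotation": [0, 0, 0]},
    {"dp": [-0.9, 0, 0.3], "rotation": [0, 0, 0]},
    {"dp": [-1, 0, 0.3], "rotation": [0, 0, 0]},
    {"dp": [-1, 0, 0.3], "rotation": [0, 0, 0]}
  ]
}}

```text
clock: 18.17
position: [0.4793, -0.032, 0.2412]
ee_rot: [0.0, 0.913, 0.407, 0.0]
contact_force: [0.8, -0.4, 0.1]
width: 0.0852
```

```bash
python3 st.py; python3 look.py s9
python3 - <<'E'
from h import *
for n in ('scene6','s9'):
    im=pickle.load(open(f'pics/{n}.pkl','rb'));W=cloud(im);x,y,z=W[...,0],W[...,1],W[...,2];A=(x>.43)&(x<.72)&(abs(y+.03)<.1)
    rail=W[A&(z>.0345)&(z<.041)&(abs(y+.029)<.015)&(x<.57)]
    print(n,len(rail),np.round(np.percentile(rail[:,0],[0,1,2,5])*1000,1),rail[:,2].mean())
E
```

```text
18.4667 pos [ 0.4833 -0.0325  0.2395] yaw 2.302 j6 0.52 w 0.0856 F [ 0.48 -0.45 -0.04] M [ 0.006 -0.026  0.005] sd [0.037 0.019 0.042] eff6 0.0
18.4667 [ 0.48329541 -0.03250741  0.23946991] [ 0.61250326 -0.42773046  0.02193917] [0.03193707 0.00336366 0.06918712]
70 20 [497. 348.]
70 -20 [422. 409.]
60 20 [480. 331.]
60 -20 [405. 392.]
50 20 [463. 314.]
50 -20 [387. 374.]
42 20 [449. 301.]
42 -20 [374. 360.]
[ 0.48311603 -0.03247123  0.23943562] [-0.45158667  0.56877426  0.41276629] [ 0.04626491 -0.0204002  -0.04629215]
scene6 242 [501.5 503.4 504.1 505.6] 0.03769781781963562
s9 253 [501.  502.9 503.9 505.8] 0.03766179558747251
```

View pics/s9.png

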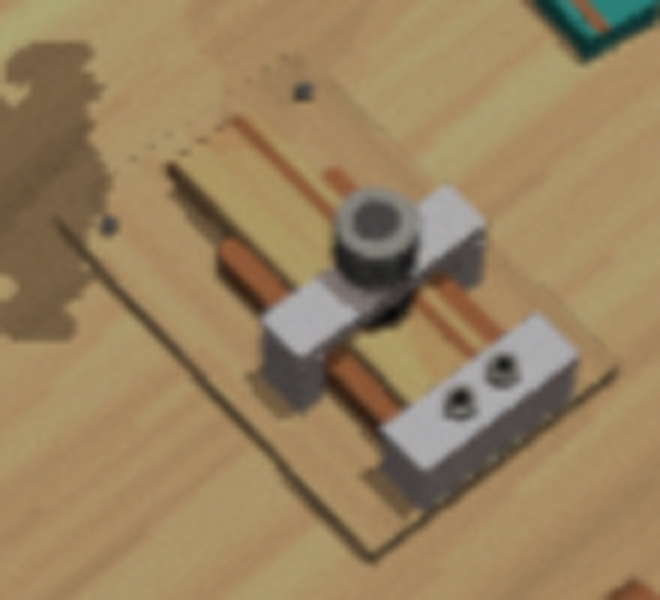

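The rail is still home and straight. The black pad at crop (385,310) now sits down on it, and the gripper is clear. Handing in.

Run:
```python
from rig import manip
print(manip.sign_off())
```

```text
the job is handed in; nothing more can be done
None
```

I pushed the rail home against the stop, tightened the thumbscrew until it was snug, let go and handed the job in at about 18.5 s. The hand-in gives no verdict, so the result rests on my own checks.

- **Push:** I pushed with shut fingers at about 6 N and stopped when they stalled. Depth put the rail's back about 25 mm from the base's rear edge and 150 mm from the stop face. That is home to about 1 mm.
- **Screw:** The thumbscrew turned freely for about 2 rad, then resisted over roughly the last 1 rad, for about 3.05 rad in all. The held resistance ended at about 0.255 Nm. By the stated rates that is about 25–30 N of clamping force; I could not measure that force directly.
- **Last checks:** After release the rail's back was unchanged to within 1 mm, the pad was down on the rail, and wrist force and moment were near zero. I did not re-measure the screwdriver, tape or glue afterwards, but the arm never worked near them.
- **Small disagreements:** The cameras differed by 1–3 mm on the screw's axis. While I turned the screw, a sideways force of up to about 6 N built up at the grip from slight misalignment; it vanished on release.

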